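# Set the batch preset on a bench selector

## Robot

A 6-joint arm with a two-finger parallel gripper is mounted at the origin on a cart in front of the work surface, level with it; the furniture and walls round the work are solid. World frame = base frame: x ahead of the robot, y to its left, z up, the work surface at z = 0. Lengths are in m, angles in rad, forces in N, time in s.
With the tool pointing down it reaches from about 0.25 to 0.8 m from the base axis. Payload 8.5 kg.
Tool frame: the origin (TCP) lies on the mounting face of the last link; the fingertips stand 173 mm ahead of it and the grasp point (between the pads) lies ahead of it (r.grasp_offset is the z of the grasp point in the tool frame, in m); z points along the fingers, y is the line along which they close (so a half turn about z gives the same grasp; the last joint's range is limited). The gripper opens to 85 mm and grips with 20 to 120 N. Pads are 22 mm wide; open, the fingers measure 114 mm over their backs; the gripper's body (76 mm by 85 mm) begins 54 mm behind the grasp point. The pads swing forward as they close: fully open they stand 13 mm farther back than shut.
Start: joints at [1.344, 0.238, -0.013, 1.319, 0, 1.571], TCP at [0.118, 0.512, 0.405] pointing down, gripper open.
Joint ranges: [-2.66, 2.66], [-1.03, 1.9], [-1.14, 1.46], [-1.82, 2.27], [-1.45, 1.34], [-3.14, 3.14]. Speed limits (rad/s): [2.22, 2.22, 2.79, 3.14, 3.14, 3.14].

## Interface

Orientations are given as a unit quaternion [w, x, y, z].
In Python, from plant import r, gripper_to, capture, get_calibration, order, sensors gives the robot as it stands. The module is installed in compiled form; this text tells all that it offers. Calls block until the motion is done:
- r.move_ptp(position, orientation): joint-space move of the TCP to a pose.
- r.move_l(position, ori=None, vel=0.15): straight line of the TCP; ori=None keeps the orientation; vel is the mean speed in m/s.
- r.set_joints(angles): joint-space move.
- gripper_to(opening, effort=None): finger opening in m; effort is the grip in N (None keeps the last); returns when the fingers have stopped.
- r.wait(seconds).
- r.ik(position, orientation): joint angles nearest the present ones, or None.
- capture(name): name is "scene" or "side" or "wrist"; returns the picture (480x640x3 uint8, blue, green, red); there is no depth.
- get_calibration(name): a dict with "vertical_fov" (degrees; the focal length in pixels is half the picture's height over the tangent of half this angle, whatever the lens; pixels are square), "cx", "cy" (the principal point, pixels), "rvec" (rotation vector, rad) and "tvec" (3), from world to camera coordinates, as OpenCV has them. Camera axes: x right, y down, z forward; pixel columns grow to the right and rows downward; lengths in m; the calibration is good to about 2 mm. A picture is of the moment at which its call begins: read the wrist's pose just before it. get_calibration takes no time and is no camera call; for the wrist camera it gives the pose at the moment of the call.
A pose or a line that the arm cannot do raises r.MotionError and nothing moves.
- order.hand_in(): hands the job in; it is judged then, once.
Readings, each from a call of its own:
- sensors.get_t(): time.
- sensors.get_joint_positions(): joint angles.
- sensors.get_qd(): joint speeds.
- sensors.get_joint_torque(): joint torques, N m.
- sensors.get_tool_pos(): TCP position.
- sensors.get_orientation(): TCP orientation.
- sensors.get_contact_force(): force on the tool from outside, world axes, zero at the start.
- sensors.get_wrist_torque(): the same for the moment, N m.
- sensors.get_opening(): finger opening in m.
- sensors.get_finger_force(): force on a finger pad.
Only numpy, scipy, OpenCV 4.12 (cv2) and the standard library are available. Lean on these libraries where they do the work, as an engineer would, in place of code of your own. Each camera call takes 0.05 s, during which the arm holds its last target. There are 200 camera calls.

## Task

Set the batch preset on the bench selector to 2-8-5, read from left to right as the robot sees it: swing each wheel's handle to its tick on the scale, the heavy tick nearest the robot being 0 and the other heavy tick 5. The wheels click up freely but the pawls stop them from turning back, so tip the weighted ball lever over towards the robot to lift the pawls clear, and tip it back when the code is set so that the pawls drop home. Leave everything else on the bench where it is.

Things in the scene. Friction and masses are not known exactly. Their poses are not given: they have to be found in the camera images.
- selector: the preset selector, fixed: a grey sheet-metal unit 206 mm wide (y), 180 mm deep, 317 mm high on 14 mm feet (an air hose may pass under it), open at the front. Origin on the bench under the middle of the wheel axis; x from its front to its back, y to its left (lever side), z up. Cheeks at y = -0.10 and 0.10, 5 mm thick, behind x = 0.05, in front of that only below z = 0.112 and above 0.25
- hood_edge (a point): middle of the lower front edge of the dust hood over the rear of the wheels: selector x = 0.024, z = 0.295; the hood's upright header spans z = 0.295 to 0.317, the full width. Handles at digits 7 to 9 stand so far under it that the tool must come tilted, 25 to 50 degrees from vertical, down and forward from the robot's side
- wheel_axis (a point): middle of the wheel axis: selector (0, 0, 0.100), axis along y. Three wheels at y = 0.062, 0, -0.062: a fluted black drum 75 mm across, from 24 mm right to 14 mm left of the wheel's y; on its left a steel ratchet wheel 108 mm across and the crank arm (out to 82 mm), then (24 to 30 mm left) a fixed white quadrant, 64 mm radius, with ten black ticks, heavy at 0 and 5
- wheel_left (a joint): the left digit wheel, rad: 0 with its handle at digit 0, +0.2094 (12 degrees) per digit as its top turns away from the robot, stop at 9 (1.885). Clicks into each digit; turning takes 3 to 4 N at the handle. At digit d the handle stands (94 - 12 d) degrees from straight up, leaning to selector -x (0: level in front, 8: at the top), 75 mm from the axis, grip at selector y = 0.056
- wheel_middle (a joint): the middle digit wheel, rad: 0 with its handle at digit 0, +0.2094 (12 degrees) per digit as its top turns away from the robot, stop at 9 (1.885). Clicks into each digit; turning takes 3 to 4 N at the handle. At digit d the handle stands (94 - 12 d) degrees from straight up, leaning to selector -x (0: level in front, 8: at the top), 75 mm from the axis, grip at selector y = -0.006
- wheel_right (a joint): the right digit wheel, rad: 0 with its handle at digit 0, +0.2094 (12 degrees) per digit as its top turns away from the robot, stop at 9 (1.885). Clicks into each digit; turning takes 3 to 4 N at the handle. At digit d the handle stands (94 - 12 d) degrees from straight up, leaning to selector -x (0: level in front, 8: at the top), 75 mm from the axis, grip at selector y = -0.068
- wheel_left_grip (a point): grip point of the left wheel's handle: on the centre line of a round bare-metal handle, 14 mm diameter, 36 mm long, sticking out to the right parallel to the axis; 20 mm right of its steel crank arm, 16 mm from its free end. Turns with the wheel
- wheel_middle_grip (a point): grip point of the middle wheel's handle: on the centre line of a round bare-metal handle, 14 mm diameter, 36 mm long, sticking out to the right parallel to the axis; 20 mm right of its steel crank arm, 16 mm from its free end. Turns with the wheel
- wheel_right_grip (a point): grip point of the right wheel's handle: on the centre line of a round bare-metal handle, 14 mm diameter, 36 mm long, sticking out to the right parallel to the axis; 20 mm right of its steel crank arm, 16 mm from its free end. Turns with the wheel
- bail (a joint): the pawl lever, in rad: 0 when its ball leans 22 degrees to the back and all three pawls are home in the ratchet wheels; 0.768 at its front stop, ball leaning 22 degrees towards the robot, pawls clear. Upright is 0.384; its weight makes it fall to whichever side it leans (about 0.8 N at the ball). The pawls are home only when every wheel stands on a click
- bail_ball (a point): centre of the plain steel ball, 34 mm diameter, at the top of the pawl lever outside the left cheek (gap 38 mm to the cheek), 95 mm from the pivot; nothing stands above it
- bail_pivot (a point): point on the lever's pivot axis (parallel to the wheel axis) in the plane of the lever; the ball moves about it in a plane of selector x and z
- glass_bottle: bystander: glass dropper bottle with black cap, 38 mm diameter, 84 mm tall, standing right of the selector; origin at the centre of its underside
- dish_box: bystander: small open white plastic box 50 x 70 x 22 mm; origin at the centre of its underside
- blower: bystander: black rubber dust blower, 50 mm diameter, 85 mm tall; origin at the centre of its underside
- movement_holder: bystander: small steel movement holder 34 x 61 x 10 mm, in front of the selector; origin at the centre of its underside
- pliers: bystander: small pliers lying flat, 63 x 114 x 10 mm; origin at the centre of the underside
- oil_bottle: bystander: white plastic oil bottle, 43 mm diameter, 85 mm tall; origin at the centre of its underside
- jar: bystander: low glass dish with a knobbed lid, 60 mm diameter, 36 mm tall; origin at the centre of its underside
- driver_blue: bystander: watchmaker's screwdriver lying flat, 10 x 114 x 10 mm; origin at the centre of the underside

How it is judged:
By the outcome, as a careful person would: the job done as asked, in the order asked, and still so for the second after the job is handed in, with the robot touching nothing.
It also fails if it takes over 70 s, if anything falls off the work surface, if the arm or the gripper's body presses on something with over 40 N, if the wrist force passes 120 N, or if a joint passes its speed limit or range.

## Working session

There is one attempt and no reset: what is moved stays moved. The work goes in short steps, each a Python script; the robot and the scene stay as the last script left them, time stands still between calls to the robot, and variables do not carry over. Pictures are saved under pics/ and viewed, at most 10 in all, crops included, and the job is handed in when it is done.

```bash
mkdir -p pics
python3 - <<'E'
from plant import r, capture, get_calibration, sensors
import cv2,numpy as np
for n in ["scene","side"]:
    im=capture(n); cv2.imwrite(f"pics/{n}0.png",im); c=get_calibration(n)
    R=cv2.Rodrigues(np.array(c["rvec"],float))[0]; print(n,c,-R.T@np.array(c["tvec"]).ravel())
print(sensors.get_t(),r.grasp_offset,sensors.get_orientation())
E
```

```text
scene {'vertical_fov': 55.16620669940667, 'cx': 326.5315436601618, 'cy': 242.55588963007602, 'rvec': array([ 2.00810372, -0.89368683,  0.49326632]), 'tvec': array([-0.54429557,  0.27313892,  1.05698333])} [-0.18879197 -0.88614643  0.81680989]
side {'vertical_fov': 54.96042416930904, 'cx': 325.2355303401992, 'cy': 240.84853510428337, 'rvec': array([ 0.46715679, -2.71232079,  1.18903125]), 'tvec': array([0.4272309 , 0.42861175, 0.82155214])} [0.29082902 0.43847785 0.87426418]
0.1 0.1547 [-7.08867541e-05  1.13168710e-01  9.93575562e-01 -6.63133523e-04]
```

View pics/scene0.png

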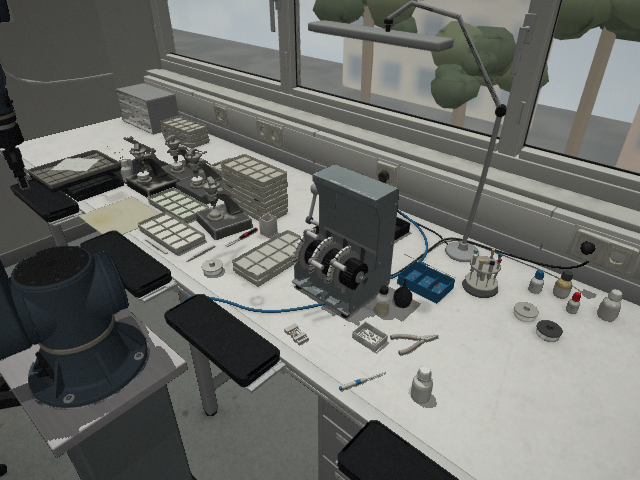

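View pics/side0.png

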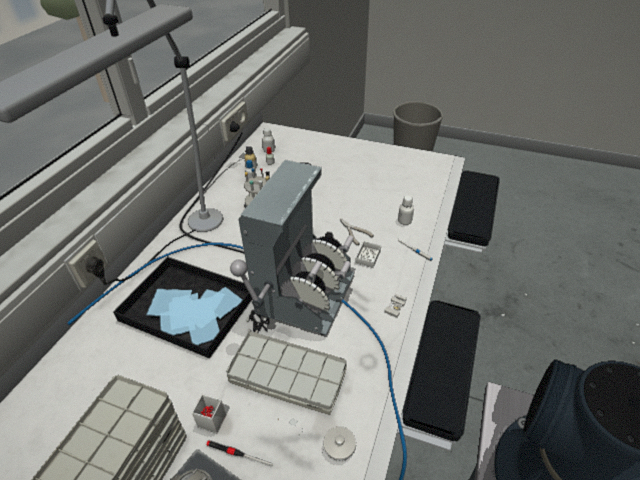

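The selector is visible in both views, at about (345,240) in scene and (290,240) in side. The ball is at (238,268) in side. I'll enlarge both.

Run:
```python
import cv2,numpy as np
a=cv2.imread("pics/scene0.png")[155:325,285:415];b=cv2.imread("pics/side0.png")[150:350,215:365]
cv2.imwrite("pics/z1.png",cv2.resize(a,None,fx=3.5,fy=3.5,interpolation=cv2.INTER_CUBIC));
cv2.imwrite("pics/z2.png",cv2.resize(b,None,fx=3,fy=3,interpolation=cv2.INTER_CUBIC))
```

```text
(no output)
```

View pics/z1.png

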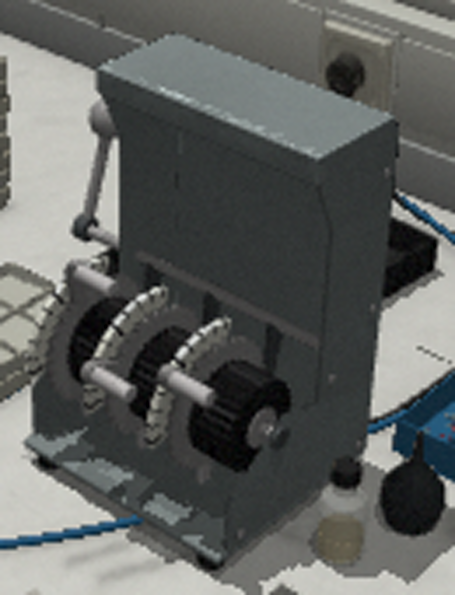

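View pics/z2.png

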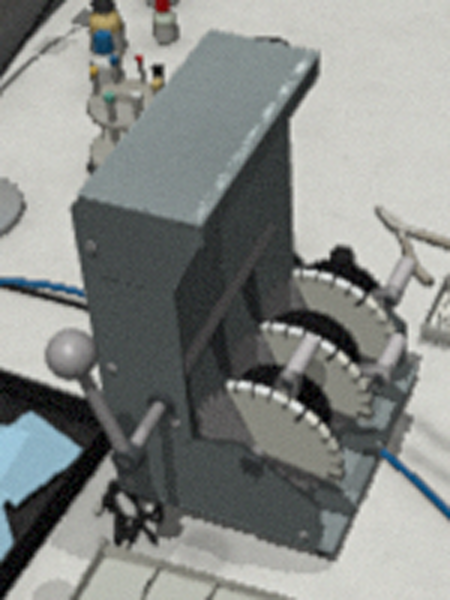

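The crops show the hood top corners, three handles (left one highest, middle and right near the front) and the ball leaning back. Next I'll cast rays through these points.

```bash
cat > geo.py <<'E'
import numpy as np,cv2
from plant import get_calibration
def ray(cal,p):
    f=240/np.tan(np.radians(cal["vertical_fov"])/2)
    R=cv2.Rodrigues(np.array(cal["rvec"],float))[0]
    d=R.T@np.array([(p[0]-cal["cx"])/f,(p[1]-cal["cy"])/f,1]); return -R.T@np.array(cal["tvec"]).ravel(),d/np.linalg.norm(d)
def onz(cal,p,z):
    c,d=ray(cal,p); return c+d*(z-c[2])/d[2]
def tri(rays):
    A=sum(np.eye(3)-np.outer(d,d) for c,d in rays); b=sum((np.eye(3)-np.outer(d,d))@c for c,d in rays)
    X=np.linalg.solve(A,b); return X,max(np.linalg.norm((np.eye(3)-np.outer(d,d))@(X-c)) for c,d in rays)
def proj(cal,X):
    f=240/np.tan(np.radians(cal["vertical_fov"])/2)
    K=np.array([[f,0,cal["cx"]],[0,f,cal["cy"]],[0,0,1]])
    return cv2.projectPoints(np.array(X,float).reshape(-1,1,3),np.array(cal["rvec"],float),np.array(cal["tvec"],float),K,None)[0][:,0]
E
python3 - <<'E'
from geo import *
np.set_printoptions(precision=4,suppress=True)
S,D=get_calibration("scene"),get_calibration("side")
s=lambda p:(285+(p[0]+.5)/3.5-.5,155+(p[1]+.5)/3.5-.5); d=lambda p:(215+(p[0]+.5)/3-.5,150+(p[1]+.5)/3-.5)
P={"FL":((98,71),(200,223)),"BL":((180,35),(75,202)),"BR":((395,122),(213,30)),"FR":((320,160),(320,53))}
for k,(a,b) in P.items(): print(k,onz(S,s(a),.317),onz(D,d(b),.317),tri([ray(S,s(a)),ray(D,d(b))]))
for k,(a,b) in {"ball":((103,118),(71,355)),"Lroot":((75,270),(290,380)),"Ltip":((110,287),(312,343)),"Mroot":((90,370),(375,372)),"Mtip":((132,390),(398,343)),"Rroot":((165,370),(390,295)),"Rtip":((210,397),(408,265)),"pivot":((82,228),(132,455))}.items(): print(k,tri([ray(S,s(a)),ray(D,d(b))]))
E
```

```text
FL [ 0.5859 -0.1555  0.317 ] [ 0.5913 -0.1476  0.317 ] (array([ 0.5922, -0.1503,  0.3138]), np.float64(0.0007458576283213376))
BL [ 0.6745 -0.1575  0.317 ] [ 0.6741 -0.1403  0.317 ] (array([ 0.6815, -0.1497,  0.3103]), np.float64(0.0024569093727938238))
BR [ 0.6651 -0.3598  0.317 ] [ 0.6704 -0.3516  0.317 ] (array([ 0.6722, -0.3558,  0.3135]), np.float64(0.0005820260257966849))
FR [ 0.5859 -0.3548  0.317 ] [ 0.5856 -0.349   0.317 ] (array([ 0.5876, -0.353 ,  0.3149]), np.float64(0.0008779462715154151))
ball (array([ 0.6626, -0.0899,  0.2295]), np.float64(0.0015754036123228749))
Lroot (array([ 0.5443, -0.1686,  0.1711]), np.float64(0.0008565385244379142))
Ltip (array([ 0.5422, -0.2061,  0.1729]), np.float64(0.0012798208191251376))
Mroot (array([ 0.4999, -0.2281,  0.1328]), np.float64(0.001441135068204972))
Mtip (array([ 0.4976, -0.2668,  0.1317]), np.float64(0.003069266642022111))
Rroot (array([ 0.51  , -0.289 ,  0.1552]), np.float64(0.0007726863861511513))
Rtip (array([ 0.5092, -0.3301,  0.1519]), np.float64(0.0017565696866497626))
pivot (array([ 0.6318, -0.093 ,  0.1401]), np.float64(0.0001222789519873006))
```

```bash
cat > mv.py <<'E'
from geo import *
from plant import r, gripper_to, capture, order, sensors
from scipy.spatial.transform import Rotation as Rn
O=np.array([.565,-.248,0]); YAW=-.027
def W(p): return O+Rn.from_euler('z',YAW).apply(p)
def quat(tilt,ydir='x',sg=1):
    t=np.radians(tilt); z=np.array([np.sin(t),0,-np.cos(t)])
    y=sg*(np.array([np.cos(t),0,np.sin(t)]) if ydir=='x' else np.array([0,1.,0])); x=np.cross(y,z)
    q=(Rn.from_euler('z',YAW)*Rn.from_matrix(np.c_[x,y,z])).as_quat(); return q[[3,0,1,2]]
def tcp(p,q,back=0):  # selector-frame grasp point -> world TCP
    return W(np.array(p,float))-(r.grasp_offset+back)*Rn.from_quat(np.r_[q[1:],q[0]]).apply([0,0,1])
YG=dict(L=.056,M=-.006,R=-.068)
def handle(w,d,rad=.075):
    a=np.radians(94-12*d); return [-rad*np.sin(a),YG[w],.1+rad*np.cos(a)]
E
python3 - <<'E'
from mv import *
np.set_printoptions(precision=3,suppress=True)
for sg in (1,-1):
  print(sg,"lever",r.ik(tcp([.1,.158,.23],quat(0,'x',sg)),quat(0,'x',sg)))
  for t in (30,40):
    q=quat(t,'x',sg)
    for w,d,b in (('L',6,.1),('L',2,0),('M',2,0),('M',8,0),('M',8,.12),('R',4,.1),('R',5,0)): print(t,w,d,b,r.ik(tcp(handle(w,d),q,b),q))
sg=1
for sg in (1,-1):
  q=quat(40,'x',sg); p=tcp([-.03,0,.16],q,.18); print(p,r.ik(p,q))
c=get_calibration("wrist"); R=cv2.Rodrigues(np.array(c["rvec"],float))[0]; o=sensors.get_orientation(); T=Rn.from_quat(np.r_[o[1:],o[0]]).as_matrix()
print(T.T@(-R.T@np.ravel(c["tvec"])-sensors.get_tool_pos()), T.T@R.T, c["vertical_fov"])
E
```

```text
1 lever [-0.138  0.512  0.355  1.414  0.     1.46 ]
30 L 6 0.1 [-0.495 -0.079 -0.493  0.68   0.228  1.158]
30 L 2 0 [-0.487  0.072 -0.731  0.291  0.224  1.166]
30 M 2 0 [-0.616  0.125 -0.661  0.337  0.282  1.046]
30 M 8 0 [-0.534  0.164 -0.461  0.478  0.245  1.123]
30 M 8 0.12 [-0.6   -0.001 -0.356  0.764  0.274  1.061]
30 R 4 0.1 [-0.776  0.036 -0.418  0.717  0.347  0.893]
30 R 5 0 [-0.689  0.178 -0.474  0.492  0.313  0.977]
40 L 6 0.1 [-0.568 -0.161 -0.696  0.412  0.337  1.139]
40 L 2 0 [-0.537  0.052 -0.901 -0.014  0.319  1.166]
40 M 2 0 [-0.674  0.108 -0.822  0.051  0.398  1.046]
40 M 8 0 [-0.577  0.124 -0.635  0.191  0.343  1.131]
40 M 8 0.12 [-0.68  -0.082 -0.566  0.498  0.401  1.04 ]
40 R 4 0.1 [-0.87  -0.017 -0.599  0.48   0.5    0.861]
40 R 5 0 [-0.745  0.147 -0.634  0.226  0.436  0.981]
-1 lever [-0.138  0.512  0.355  1.414  0.    -1.682]
30 L 6 0.1 [-0.495 -0.079 -0.493  0.68   0.228 -1.984]
30 L 2 0 [-0.487  0.072 -0.731  0.291  0.224 -1.976]
30 M 2 0 [-0.616  0.125 -0.661  0.337  0.282 -2.096]
30 M 8 0 [-0.534  0.164 -0.461  0.478  0.245 -2.019]
30 M 8 0.12 [-0.6   -0.001 -0.356  0.764  0.274 -2.08 ]
30 R 4 0.1 [-0.776  0.036 -0.418  0.717  0.347 -2.249]
30 R 5 0 [-0.689  0.178 -0.474  0.492  0.313 -2.165]
40 L 6 0.1 [-0.568 -0.161 -0.696  0.412  0.337 -2.002]
40 L 2 0 [-0.537  0.052 -0.901 -0.014  0.319 -1.976]
40 M 2 0 [-0.674  0.108 -0.822  0.051  0.398 -2.096]
40 M 8 0 [-0.577  0.124 -0.635  0.191  0.343 -2.01 ]
40 M 8 0.12 [-0.68  -0.082 -0.566  0.498  0.401 -2.101]
40 R 4 0.1 [-0.87  -0.017 -0.599  0.48   0.5   -2.281]
40 R 5 0 [-0.745  0.147 -0.634  0.226  0.436 -2.16 ]
[ 0.32  -0.241  0.416] [-0.796 -0.204 -0.57   0.663  0.463  0.933]
[ 0.32  -0.241  0.416] [-0.796 -0.204 -0.57   0.663  0.463 -2.208]
[ 0.068 -0.001  0.032] [[ 0.001 -0.963 -0.271]
 [ 1.     0.001 -0.001]
 [ 0.001 -0.271  0.963]] 64.0716895884089
```

Run:
```python
from mv import *
q=quat(35); p=tcp([-.03,-.01,.19],q,.17)
r.move_ptp(p,q); r.wait(.2)
c=get_calibration("wrist"); im=capture("wrist"); cv2.imwrite("pics/w1.png",im); np.save("w1.npy",c,allow_pickle=True)
print(sensors.get_t(),p,sensors.get_tool_pos(),sensors.get_contact_force())
for w in "LMR":
  for d in (0,5): print(w,d,proj(c,W(handle(w,d))).round())
```

```text
3.275 [ 0.34856858 -0.25215858  0.45597867] [ 0.34877312 -0.25196544  0.45594988] [ 1.04696443 -0.71910406  0.02436582]
L 0 [[214. 135.]]
L 5 [[286. 135.]]
M 0 [[219. 205.]]
M 5 [[288. 213.]]
R 0 [[224. 269.]]
R 5 [[290. 284.]]
```

View pics/w1.png

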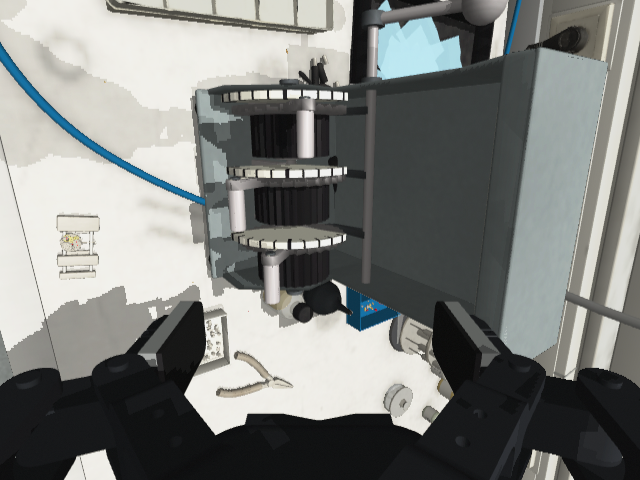

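The wrist view shows the handle axes: left (307,108)-(305,157), middle (236,190)-(237,231), right (270,258)-(272,303). The ball is at (484,5). I'll fit the selector pose and wheel angles to the points from all three views.

Run:
```python
from mv import *
from scipy.optimize import least_squares
np.set_printoptions(precision=4,suppress=True)
S,D=get_calibration("scene"),get_calibration("side"); w=np.load("w1.npy",allow_pickle=True).item()
s=lambda p:(285+(p[0]+.5)/3.5-.5,155+(p[1]+.5)/3.5-.5); d=lambda p:(215+(p[0]+.5)/3-.5,150+(p[1]+.5)/3-.5)
hs=[("L",.02,(75,270),(290,380),(307,108)),("L",-.016,(110,287),(312,343),(305,157)),("M",.02,(90,370),(375,372),(236,190)),("M",-.016,(132,390),(398,343),(237,231)),("R",.02,(165,370),(390,295),(270,258)),("R",-.016,(210,397),(408,265),(272,303))]
co=[([.024,.103,.317],(98,71),(200,223)),([.024,-.103,.317],(320,160),(320,53))]
def res(x):
    Wd=lambda p:np.r_[x[:2],0]+Rn.from_euler('z',x[2]).apply(p); e=[]
    for k,dy,a,b,c in hs:
        h=np.array(handle(k,x[3+"LMR".index(k)]))+[0,dy,0]
        e+=[proj(S,Wd(h))[0]-s(a),proj(D,Wd(h))[0]-d(b),proj(w,Wd(h))[0]-c]
    for p,a,b in co: e+=[proj(S,Wd(p))[0]-s(a),proj(D,Wd(p))[0]-d(b)]
    return np.ravel(e)
f=least_squares(res,[.565,-.248,-.027,6.5,2.5,4],loss="soft_l1"); print(f.x); print(res(f.x).reshape(-1,2))
ba=tri([ray(S,s((103,118))),ray(D,d((71,355)))]); print(ba, Rn.from_euler('z',-f.x[2]).apply(ba[0]-np.r_[f.x[:2],0]))
```

```text
[ 0.5638 -0.2486 -0.0238  6.1126  2.1595  4.0294]
[[-0.6631  1.7444]
 [ 2.6263 -0.5361]
 [ 0.2176  0.8145]
 [-0.8358  2.0777]
 [ 1.6311  0.255 ]
 [ 2.6339 -0.1629]
 [ 0.4222  2.8074]
 [ 3.339   1.0461]
 [ 0.8973 -2.003 ]
 [-1.3283  2.9819]
 [ 0.9645 -0.1474]
 [ 2.3714 -1.1762]
 [ 1.415   2.3113]
 [ 1.0089 -1.0685]
 [ 0.3971  4.5526]
 [-0.4229  0.6826]
 [ 0.091  -0.9861]
 [-0.1532 -1.5934]
 [-1.5006 -1.6089]
 [ 0.1789  0.5775]
 [-1.0805 -0.2955]
 [ 0.5931 -0.7507]]
(array([ 0.6626, -0.0899,  0.2295]), np.float64(0.0015754036123228749)) [0.095  0.161  0.2295]
```

```bash
sed -i 's/^O=.*/O=np.array([.5638,-.2486,0]); YAW=-.024/' mv.py
cat >> mv.py <<'E'
BY,ZB=.163,.222
def st(m): print(m,round(sensors.get_t(),2),np.round(sensors.get_contact_force(),1),round(sensors.get_opening(),4))
E
python3 - <<'E'
from mv import *
q=quat(0)
r.move_ptp(tcp([-.08,.163,.32],q,.08),q); gripper_to(.06,20)
r.move_l(tcp([.095,BY,.35],q,.0),q,vel=.3)
r.move_l(tcp([.095,BY,ZB],q),q,vel=.2); st("down")
r.move_l(tcp([.05,BY,ZB],q),q,vel=.1); st("mid")
r.move_l(tcp([.024,BY,ZB],q),q,vel=.1); r.wait(.3); st("front")
r.move_l(tcp([.02,BY,.34],q),q,vel=.25); st("up")
cv2.imwrite("pics/s2.png",capture("side")[180:340,200:370].repeat(3,0).repeat(3,1))
E
```

```text
down 6.03 [ 1.3 -0.8 -0.2] 0.0602
mid 6.62 [-1.1 -0.4  0.8] 0.0601
front 7.33 [ 0.1  0.  -0.7] 0.06
up 7.96 [ 0.5 -0.  -0.3] 0.0601
```

View pics/s2.png

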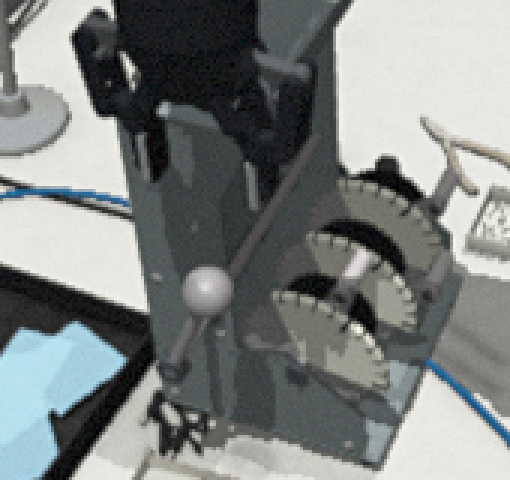

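Side view: the ball at (208,290) in the crop now leans to the front, so the pawls are clear. Next is the left wheel, 6 to 2.

```bash
cat >> mv.py <<'E'
def turn(w,d0,d1,tilt=35,vel=.08):
    q=quat(tilt)
    r.move_ptp(tcp(handle(w,d0),q,.11),q); gripper_to(.045)
    r.move_l(tcp(handle(w,d0),q),q,vel=.15); st("at"); gripper_to(.018,20); st("cage")
    n=int(round(abs(d1-d0)*1)); 
    for d in np.linspace(d0,d1,n+1)[1:]:
        r.move_l(tcp(handle(w,d),q),q,vel=vel); st(d)
    gripper_to(.045); st("open"); r.move_l(tcp(handle(w,d1),q,.11),q,vel=.2); st("clear")
    cv2.imwrite(f"pics/t{w}.png",capture("wrist"))
E
python3 - <<'E'
from mv import *
q=quat(0); r.move_l(tcp([-.09,BY-.05,.36],q),q,vel=.3)
turn("L",6,2)
E
```

```text
at 10.69 [-1.1 -0.6  0.5] 0.0449
cage 11.07 [-0.1  0.3  0.3] 0.018
5.0 11.42 [ 1.1  0.8 -0.8] 0.0181
4.0 11.77 [-0.3 -1.   0. ] 0.0176
3.0 12.12 [0.8 0.4 0.3] 0.0184
2.0 12.47 [ 0.3 -0.6 -0.4] 0.018
open 12.84 [-0.5 -0.4  0.2] 0.0449
clear 13.54 [ 0.2 -0.1 -0.2] 0.0451
```

View pics/tL.png

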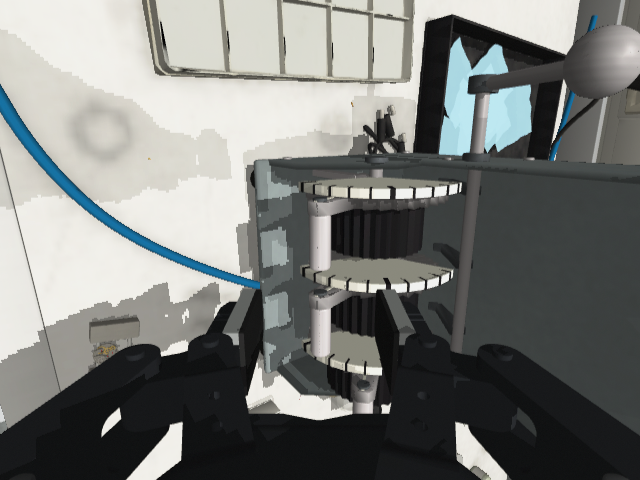

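The left handle at (320,235) now lines up with the middle one at (320,320), which is at digit 2, so the turn worked. Continuing with middle and right.

Run:
```python
from mv import *
turn("M",2,8)
turn("R",4,5)
q=quat(35); p=tcp([-.03,-.01,.19],q,.17); r.move_ptp(p,q); r.wait(.2)
c=get_calibration("wrist"); cv2.imwrite("pics/w2.png",capture("wrist")); st("end")
for w,ds in dict(L=(1,2,3),M=(7,8,9),R=(4,5,6)).items():
  for d in ds: print(w,d,proj(c,W(handle(w,d))).round())
```

```text
at 15.05 [ 0.2 -1.   0. ] 0.045
cage 15.43 [ 0.3 -0.5 -0.5] 0.0182
3.0 15.78 [-0.   0.1 -0.8] 0.0179
4.0 16.12 [ 0.4  0.1 -0.4] 0.0183
5.0 16.48 [ 0.5 -0.6  0.7] 0.0181
6.0 16.82 [0.1 0.6 0.1] 0.018
7.0 17.18 [-0.5  0.4 -0.2] 0.0181
8.0 17.52 [-0.2 -0.1  0.8] 0.0182
open 17.9 [ 0.2 -0.   0.1] 0.0451
clear 18.6 [-0.3 -0.2 -0.4] 0.0449
at 20.19 [ 0.7 -0.2  0.1] 0.0451
cage 20.57 [0.1 0.  0.5] 0.0182
5.0 20.92 [-0.5 -0.2 -0.6] 0.018
open 21.29 [-0.6  0.7  0.4] 0.0447
clear 21.99 [-0.6  0.4 -0.9] 0.0449
end 22.77 [-0.7  0.1 -0.3] 0.0448
L 1 [[223. 135.]]
L 2 [[235. 135.]]
L 3 [[250. 135.]]
M 7 [[327. 212.]]
M 8 [[343. 210.]]
M 9 [[355. 208.]]
R 4 [[273. 284.]]
R 5 [[291. 284.]]
R 6 [[310. 283.]]
```

View pics/w2.png

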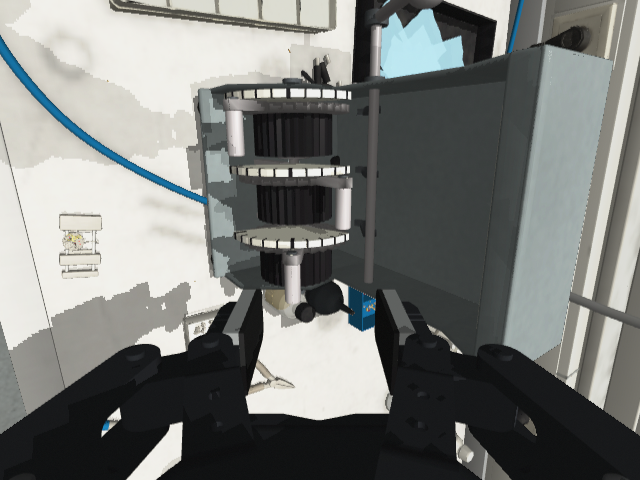

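The handles are at columns 236, 343 and 292, matching predictions for 2, 8 and 5 (235, 343, 291). Now I'll tip the lever back.

Run:
```python
from mv import *
q=quat(0)
r.move_ptp(tcp([-.1,.13,.38],q),q); gripper_to(.06,20)
r.move_l(tcp([.024,BY,.34],q),q,vel=.25)
r.move_l(tcp([.024,BY,ZB],q),q,vel=.2); st("down")
r.move_l(tcp([.068,BY,ZB],q),q,vel=.1); st("mid")
r.move_l(tcp([.095,BY,ZB],q),q,vel=.1); r.wait(.3); st("back")
r.move_l(tcp([.097,BY,.35],q),q,vel=.25)
r.move_l(tcp([-.1,.18,.38],q),q,vel=.3)
q=quat(35); r.move_ptp(tcp([-.06,-.01,.19],q,.17),q); r.wait(.3); st("end")
S,D=get_calibration("scene"),get_calibration("side"); a,b=capture("scene"),capture("side"); c=get_calibration("wrist"); w=capture("wrist")
for d,k in ((2,'L'),(8,'M'),(5,'R')): print(k,proj(c,W(handle(k,d))).round())
print(proj(D,W([.095,.161,.2295])),proj(D,W([.0238,.161,.2295])))
o=np.zeros((480,800,3),np.uint8); o[:,:360]=w[60:380,180:420].repeat(2,0).repeat(2,1)[:480,:360] if 0 else cv2.resize(w[60:380,180:420],(360,480)); o[:,360:]=cv2.resize(b[180:360,210:375],(440,480))
cv2.imwrite("pics/fin.png",o)
```

```text
down 25.28 [-0.1  0.5 -0. ] 0.0599
mid 25.88 [-1.1  0.1 -0.2] 0.0598
back 26.59 [ 0.1  0.9 -0.3] 0.0598
end 29.27 [ 0.2 -0.  -0.4] 0.06
L [[266. 135.]]
M [[367. 206.]]
R [[318. 277.]]
[[238.81918766 268.63995312]] [[271.90620837 278.20681637]]
```

View pics/fin.png

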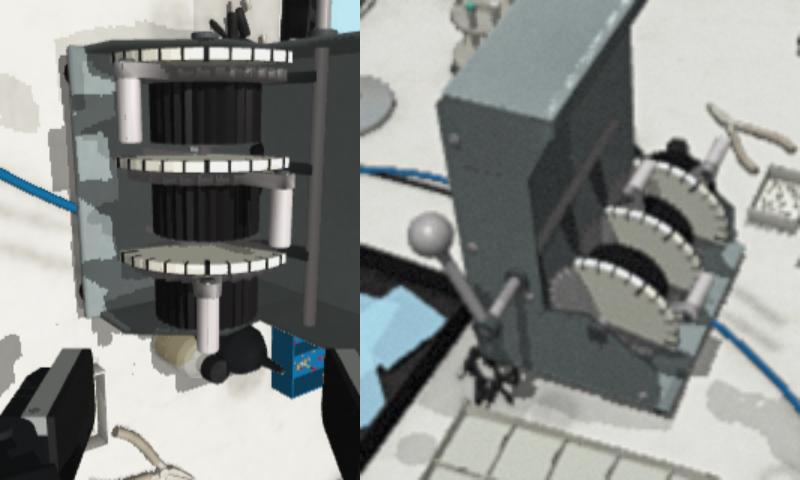

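Handles read 2-8-5 and the ball is leaning back. Before handing in, I'll compare its position with the first picture.

Run:
```python
from mv import *
b=capture("side"); a=cv2.imread("pics/side0.png")
f=lambda i:cv2.cvtColor(i,6).astype(np.float32)
A=f(a)[255:282,226:252]; m=cv2.matchTemplate(f(b)[245:292,216:262],A,cv2.TM_CCOEFF_NORMED); print(cv2.minMaxLoc(m)[1:4:2], cv2.phaseCorrelate(A,f(b)[255:282,226:252]))
```

```text
(0.8526561856269836, (9, 10)) ((-0.36821447461768564, 0.3606958778279523), 0.7270694841900317)
```

```bash
python3 -c "
from plant import order; print(order.hand_in())"
```

```text
the job is handed in; nothing more can be done
None
```

The selector reads 2-8-5 in the last wrist-camera picture, the pawl lever is tipped back to within about a pixel of where it started, and the job was handed in at about 29 s; the grader gave no verdict, and I did not re-measure the other bench items.

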